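# Slide a circuit module under the spring clip of a cleaning fixture

### The job

Clamp the flat circuit module lying in the fixture's track: press the long sprung clip pad down with one fingertip and, keeping it held down, push the module along the track with the other fingertip, beneath the raised clip nose and fully home against the end stop. Then let the clip go so that its nose rests on the module, and move clear. Do not grasp or lift the module, and leave everything else where it lies.

Things in the scene. Friction and masses are not known exactly. Their poses are not given: they have to be found in the camera images.
- fixture: Fixed cleaning fixture: dark base plate 185 x 140 x 6 mm (x -130 to +55, y -45 to +95 mm in its frame). Origin on the table; +x is the push direction, z up. Track along x at y = 0 up to an end stop, clip pad beside it at +y. Two posts (x -124 and +36) carry the clip's hinge rod (radius 4) along x at y = +38, 32 mm above the table; tops 37 mm. At y over +38 there is only the base plate.
- track_mouth (a point): Middle of the track floor at its open -x end. The floor is flat, 20 mm above the table, and runs from here 164 mm along fixture +x to the end stop, between guide rails 5 mm high (inner faces at y = +-26.5 mm, outer +-31.5). Fixture x = -129 mm. Axes as the fixture's
- end_stop (a point): Middle of the foot of the end stop's near face, at track floor level, fixture x = +35 mm: an aluminium bar across the track, 9 mm high over the floor. The module is home when its front edge is against it
- clip (a joint): Angle of the sprung steel rocker clip about the hinge rod, rad: 0 at rest, growing as its pad (+y side) is pressed down, stop at 0.65. Pressing lifts the nose over the track: it clears the module from about 0.31; 0.4 to 0.5 gives easy room. Let go on the module it rests at about 0.29, clamping with some 9 N. Spring: 0.09 N m at rest plus 0.33 N m/rad, so 3 N at the pad's middle to start, 8 N at 0.45
- clip_nose (a point): Middle of the underside of the clip's nose, moving with the clip: a steel lip 30 mm along the track (fixture x 0 to +30 mm), 4 mm wide (y +14 to +18), hanging from an arm that comes over the +y rail from the hinge rod. At rest it is only 6 mm above the track floor, so the module runs into it
- clip_pad (a point): Middle of the top of the clip's ribbed pad, moving with it: plate 115 mm along x (fixture x -118 to -3), 44 mm wide (4 to 48 mm from the hinge axis), 3 thick. Fixture x = -60, y = +69 mm; 40 mm above the table at rest, sloping up outward 0.2 rad; at 0.45 rad about 26 mm up (6 above the track floor), sloping down outward 0.25. So level tips, one on it, one in the track 4 to 7 mm off the floor, hold it open
- module_center (a point): Centre of the module to push: flat aluminium block with a green board edge, 55 mm along the track, 50 across, 12 thick, about 90 g, axes as the fixture's. It lies on the track floor: this point is 6 mm above the floor, 26 above the table. It starts in the open part of the track, its front edge 8 to 28 mm short of the nose (this point at fixture x -55 to -36 mm). At home it is at x = +7.5 mm
- spare: a spare module lying on the mat beside the fixture: same 55 x 50 x 12 mm aluminium block as the one in the track; a bystander. Origin: centre of its underside
- heatsink: finned aluminium heat sink, 45 x 45 x 28 mm; a bystander. Origin: centre of its underside
- cup: small steel bowl for screws, 56 mm wide, 28 mm high, beyond the fixture's end; a bystander. Origin: centre of its underside
- driver: screwdriver 170 mm long, lying; a bystander. Origin on its length, at the underside; its x axis runs along it to the tip
- gauge: brass block 28 x 50 x 28 mm; a bystander. Origin: centre of its underside
- brush: dusting brush 180 mm long, lying to the left; a bystander. Origin on its length, at the underside
- module: The same circuit module; origin at the centre of its underside
Mind the look-alikes: they are no part of the job. What is shaped like the module but orange or purple is not meant.

How it is judged:
By the outcome, as a careful person would: the job done as asked, in the order asked, and still so for the second after the job is handed in, with the robot touching nothing.
It also fails if it takes over 32 s, if anything falls off the work surface, if the arm or the gripper's body presses on something with over 40 N, if the wrist force passes 120 N, or if a joint passes its speed limit or range.

### The arm

A 6-joint arm with a two-finger parallel gripper is mounted at the origin on the work surface. World frame = base frame: x ahead of the robot, y to its left, z up, the work surface at z = 0. Lengths are in m, angles in rad, forces in N, time in s.
With the tool pointing down it reaches from about 0.275 to 0.85 m from the base axis. Payload 5.2 kg.
Tool frame: the origin (TCP) lies between the finger pads; the fingertips stand 11 mm ahead of it and the grasp point (between the pads) lies 8 mm behind it; y points along the fingers, x is the direction in which the jaws open and shut, and the axes are right-handed (so a half turn about y gives the same grasp; the last joint's range is limited). The gripper opens to 85 mm and grips with 20 to 120 N. Pads are 22 mm wide; open, the fingers measure 114 mm over their backs; the gripper's body (76 mm by 85 mm) begins 54 mm behind the grasp point. The pads swing forward as they close: fully open they stand 13 mm farther back than shut.
Start: joints at [-1.345, 0.259, 1.535, -0, 1.348, -0.203], TCP at [0.229, -0.5, 0.212] pointing down, gripper open.
Joint ranges: [-3.14, 3.14], [-0.91, 2.08], [0.19, 2.58], [-1.22, 4.36], [0.22, 2.71], [-3.12, 3.12]. Speed limits (rad/s): [2.57, 2.57, 3.14, 3.14, 3.14, 3.14].

### API

Orientations are given as a unit quaternion [w, x, y, z].
In Python, from rig import ctrl, optics, ticket gives the robot as it stands.
- The arm moves only by the tool servo_tool, never from a script. Its argument "plan" is a list of rows, each a list of 2 entries, a list of its own where there are three numbers: the shift along the tool's x, y, z in units of 30 mm (1.0 is 30 mm), then the turn about the tool's y in units of 6 degrees (1.0 is 6 degrees). In form: [[[dx, dy, dz], turn], ...]. A call has 1 to 20 rows; each row shifts and turns the commanded pose from where the row before left it, along the tool's axes as they then stand; what a row does not reach is not made up. A row lasts 1/12 s, in which the tool goes at most 41.7 mm and 7.16 degrees, less where a joint would pass 70% of its speed; a pose out of reach is approached as far as the arm can. A call is refused whole if a number of a shift passes 1 or a number of a turn 1, either way. A call with a gripper value outside its range is refused whole. "gripper" is the finger opening in mm, from 0 to 85.4, set as the call begins (left out, the last holds). The fingers move at their own pace and stop on an object; the grip force is fixed at half the most. Time passes only in rows, so rows that do not move let the fingers close. It gives the time, the measured TCP pose, the force and the opening at its end, in the units of the state.
- ctrl.get_state(): the state, without advancing time (a new reading comes with each control period).
- optics.capture(name): name is "scene" or "side" or "wrist"; returns a dict with "frame" (480x640x3 uint8, blue, green, red), "z_map" (480x640 float32, m along the optical axis (not along the pixel's ray), 0 where there is no reading), "vfov" (degrees; the focal length in pixels is half the picture's height over the tangent of half this angle, whatever the lens; pixels are square), "cx", "cy" (the principal point, pixels), "R" (3x3) and "t" (3): a world point X has camera coordinates R X + t; the wrist camera has in their place "tool_from_camera" (4x4, takes a point from camera to tool coordinates, whose origin is the TCP and whose axes are the tool frame's). Camera axes: x right, y down, z forward; pixel columns grow to the right and rows downward; lengths in m; the calibration is good to about 2 mm. The wrist camera is an equidistant fisheye: a pixel r from the principal point sees the ray r / f radians off the axis. A picture is of the moment at which its call begins: read the wrist's pose just before it.
- ticket.close_job(): hands the job in, once; it reports no verdict.
The state is a dict: "t": time; "q": joint angles; "qd": joint speeds; "tau": joint torques, N m; "tool_pos": TCP position; "tool_rot": TCP orientation; "ft_force": force on the tool from outside, world axes, zero at the start; "torque": the same for the moment, N m; "gripper_width": opening from 0.0 (shut) to 1.0 (fully open).
Only numpy, scipy, OpenCV 4.12 (cv2) and the standard library are available. Lean on these libraries where they do the work, as an engineer would, in place of code of your own. Each camera call takes 0.05 s, during which the arm holds its last target. There are 200 camera calls.

## Working session

There is one attempt and no reset: what is moved stays moved. The work goes in short steps, Python scripts to look and compute and a tool call to move; the robot and the scene stay as the last step left them, time stands still between calls to the robot, and variables do not carry over. Pictures are saved under pics/ and viewed, about 8 in all and at most 12, crops included, and the job is handed in when it is done.

Besides the shell and the picture viewer there is one more tool, called as a command line: name --argument value ..., lists and objects as JSON in quotes. servo_tool: Moves the arm, as the interface text tells. Its arguments: {"type":"object","properties":{"plan":{"type":"array"},"gripper":{"type":"number"}},"required":["plan"]}

```bash
mkdir -p pics; cat > h.py <<'E'
import numpy as np,cv2
from rig import ctrl,optics,ticket
def cap(n):
    c=optics.capture(n); c['f']=240/np.tan(np.radians(c['vfov'])/2); return c
def cloud(c):
    v,u=np.mgrid[0:480,0:640]; z=c['z_map']
    P=np.stack([(u-c['cx'])/c['f']*z,(v-c['cy'])/c['f']*z,z],-1)
    return (P-c['t'])@c['R']
def proj(c,X):
    p=c['R']@np.array(X)+c['t']; return c['cx']+c['f']*p[0]/p[2],c['cy']+c['f']*p[1]/p[2]
E
python3 - <<'E'
from h import *
s=ctrl.get_state(); print({k:np.round(v,3) for k,v in s.items()})
for n in('scene','side'):
    c=cap(n); cv2.imwrite(f'pics/{n}0.png',c['frame']); np.savez(f'{n}0.npz',**{k:c[k] for k in('frame','z_map','vfov','cx','cy','R','t','f')})
    print(n,c['f'],(-c['R'].T@c['t']).round(3))
E
```

```text
{'t': np.float64(0.0), 'q': array([-1.345,  0.259,  1.536, -0.   ,  1.348, -0.203]), 'qd': array([-0.002,  0.   ,  0.002,  0.001, -0.001, -0.   ]), 'tau': array([ 1.0000e-03, -4.4603e+01, -2.9057e+01, -0.0000e+00,  1.2000e-02,
        0.0000e+00]), 'tool_pos': array([ 0.229, -0.5  ,  0.211]), 'tool_rot': array([ 0.595, -0.594,  0.383, -0.382]), 'ft_force': array([-0.186,  0.298,  1.015]), 'torque': array([-0.013,  0.007,  0.039]), 'gripper_width': np.float64(1.0)}
scene 516.4529823784119 [0.98  0.551 0.785]
side 521.3287956227587 [ 0.537 -0.739  0.832]
```

View pics/scene0.png

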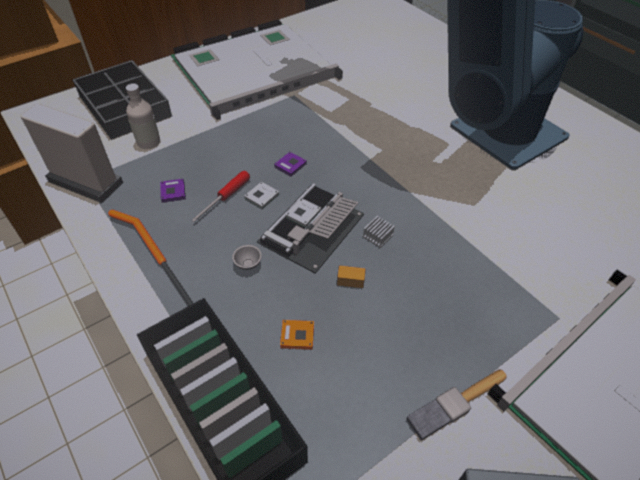

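View pics/side0.png

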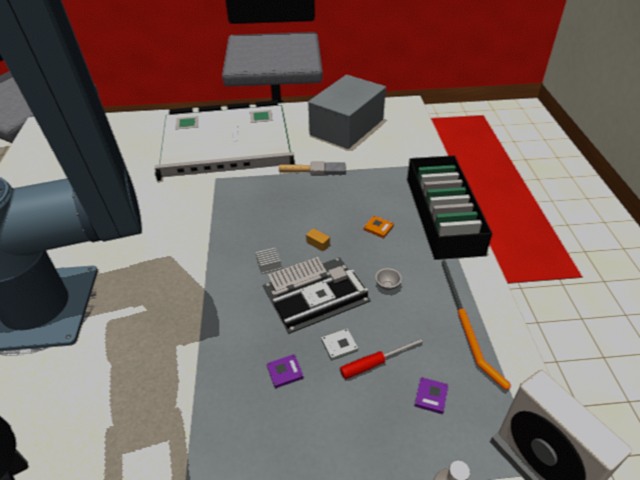

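The scene view shows the fixture at about (312,225), with the ribbed pad on the right. The track module is at (302,211). Look-alikes are the spare (262,194) on the mat, purple modules (173,189) and (290,163), and an orange one (297,334). In the side view the track module is at (320,293) and the spare at (340,343). I choose the one inside the track.

```bash
python3 - <<'E'
from h import *
for n in('scene','side'):
    d=dict(np.load(f'{n}0.npz')); P=cloud(d); f=d['frame'].astype(int)
    box=(slice(180,275),slice(255,368)) if n=='scene' else (slice(250,335),slice(258,375))
    m=np.zeros((480,640),bool); m[box]=1
    z=P[...,2]; print(n,'mat z',np.median(z[260:290,200:225] if n=='scene' else z[400:420,220:260]))
    m&=(z>.003)&(z<.06)
    nl,lab,st,_=cv2.connectedComponentsWithStats(m.astype(np.uint8)); k=1+st[1:,4].argmax(); m=lab==k
    r=cv2.minAreaRect((P[m][:,:2]*1000).astype(np.float32)); print(r,cv2.boxPoints(r).round(0).tolist())
    # dark base plate only
    # module: bright low-sat in the z 27..36 band
    g=f.mean(-1); mm=m&(z>.026)&(z<.037)
    im=d['frame'][box]; cv2.imwrite(f'pics/{n}_crop.png',cv2.resize(im,None,fx=6,fy=6,interpolation=cv2.INTER_CUBIC)[:600,:800])
    hh=(np.clip(z[box]/.06,0,1)*255).astype(np.uint8); 
a=cv2.imread('pics/scene_crop.png');b=cv2.imread('pics/side_crop.png')
w=400
o=np.hstack([cv2.resize(x,(400,int(x.shape[0]*400/x.shape[1])))[:290] if 0 else cv2.resize(x,(400,320)) for x in(a,b)])
cv2.imwrite('pics/crops.png',o); print(a.shape,b.shape)
E
```

```text
scene mat z 0.0007043893720312577
((570.0194091796875, -25.846466064453125), (214.5086669921875, 144.92005920410156), 21.09470558166504) [[444.0, 3.0], [496.0, -132.0], [696.0, -55.0], [644.0, 80.0]]
side mat z -0.0007590042805695999
((559.2218627929688, 23.189437866210938), (187.77194213867188, 241.7275848388672), 20.54765510559082) [[429.0, 103.0], [514.0, -123.0], [690.0, -57.0], [605.0, 169.0]]
(570, 678, 3) (510, 702, 3)
```

View pics/crops.png

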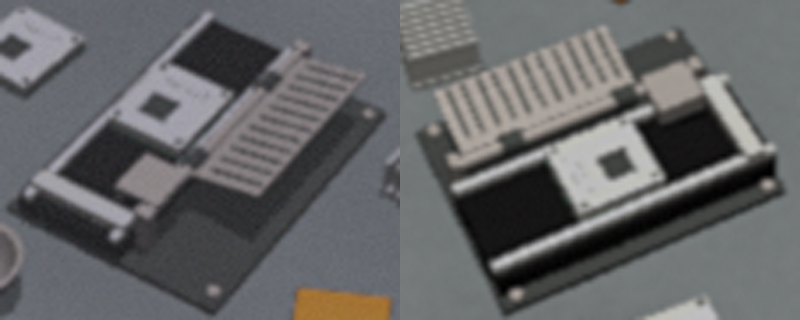

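The crops confirm it: the white module lies in the track between the rails, short of the nose (left crop ~(165,105), right ~(607,168)). I'll now fit the fixture pose from its base plate corners.

```bash
cat >> h.py <<'E'
def ray(c,u,v,z):
    d=c['R'].T@np.array([(u-c['cx'])/c['f'],(v-c['cy'])/c['f'],1]); o=-c['R'].T@c['t']
    return o+d*(z-o[2])/d[2]
E
python3 - <<'E'
from h import *
S=[(315.2,272.6,55,95),(363.2,212.6,-130,95),(257.8,241.8,55,-45)]
D=[(370.6,300.5,55,-45),(288.7,333.4,-130,-45),(339,257.2,55,95),(262.4,284.5,-130,95)]
ds={n:dict(np.load(f'{n}0.npz')) for n in('scene','side')}
W=[];F=[]
for n,L in(('scene',S),('side',D)):
    for u,v,x,y in L: W.append(ray(ds[n],u,v,.006)[:2]*1000);F.append((x,y))
W=np.array(W);F=np.array(F,float)
a=W-W.mean(0);b=F-F.mean(0)
th=np.arctan2((b[:,0]*a[:,1]-b[:,1]*a[:,0]).sum(),(a*b).sum())
R=np.array([[np.cos(th),-np.sin(th)],[np.sin(th),np.cos(th)]]); o=W.mean(0)-R@F.mean(0)
print('yaw',np.degrees(th),o); print(((W-o)@R-F).round(1))
np.savez('fix.npz',th=th,o=o)
for n,d in ds.items():
    P=cloud(d)*1000; q=(P[...,:2]-o)@R; z=P[...,2]; g=d['frame'].mean(-1)
    m=(abs(q[...,1])<20)&(q[...,0]>-125)&(q[...,0]<-2)&(z>15)&(z<45)
    mm=m&(z>27); 
    print(n,'module x',np.percentile(q[mm][:,0],[1,3,97,99]),'y',np.percentile(q[mm][:,1],[2,98]),'z',np.median(z[mm]),mm.sum())
    e=(abs(q[...,1])<12)&(q[...,0]>25)&(q[...,0]<60)&(z>26); print(' stop x',np.percentile(q[e][:,0],[3,97]),np.median(z[e]))
    h=(q[...,0]>-115)&(q[...,0]<-10)&(q[...,1]>39)&(q[...,1]<100)&(z>28);print(' pad x',np.percentile(q[h][:,0],[2,98]),'y',np.percentile(q[h][:,1],[2,98]),'z',np.percentile(z[h],[5,50,95]))
    r=(q[...,0]>-115)&(q[...,0]<-10)&(abs(q[...,1])<40)&(z>22)&(z<29)&(g>120);yy=q[r][:,1];print(' rails',np.percentile(yy[yy<0],[5,50,95]),np.percentile(yy[yy>0],[5,50,95]))
E
```

```text
yaw 21.239656223229378 [619.76364954 -32.86466429]
[[ 1.1  1.6]
 [ 1.1  0.2]
 [-0.4  5.3]
 [-1.9 -2.7]
 [-0.1 -1.9]
 [-1.3 -2.3]
 [ 1.5 -0.1]]
scene module x [-72.16483074 -70.08306472 -17.07071846 -16.66720748] y [-19.13121975  19.23525895] z 31.755183830296144 413
 stop x [35.41856646 47.33498564] 28.774389829709378
 pad x [-111.99924733  -11.82530234] y [39.96823232 85.6323912 ] z [33.80347635 38.40778741 42.87633476]
 rails [-30.31009932 -28.25631912 -20.37849903] [25.60856318 29.08767263 31.40584899]
side module x [-72.22117414 -71.46554875 -19.06705155 -18.12876392] y [-19.10701873  18.95763416] z 30.53439024937261 407
 stop x [35.45287962 45.57463539] 27.73999321897488
 pad x [-112.89202201  -12.58516844] y [40.0868695  86.03800452] z [32.21316061 36.71163529 41.64426024]
 rails [-30.53469117 -26.62870709  -8.91938495] [ 5.08098411 27.96396288 33.68798382]
```

servo_tool --gripper 60 --plan '[[[0,0,0],0.55],[[-0.61,0,0.82],0],[[-0.61,0,0.82],0],[[-0.61,0,0.82],0],[[-0.61,0,0.82],0],[[-0.61,0,0.82],0],[[-0.61,0,0.82],0],[[-0.61,0,0.82],0],[[-0.61,0,0.82],0],[[-0.61,0,0.82],0],[[-0.61,0,0.82],0],[[-0.61,0,0.82],0],[[-0.61,0,0.82],0],[[-0.61,0,0.82],0],[[-0.61,0,0.82],0],[[-0.61,0,0.82],0],[[-0.61,0,0.82],0],[[-0.61,0,0.82],0],[[-0.61,0,0.82],0],[[0,0,0],0]]'

```text
t: 1.77
tool_pos: [0.5236, -0.0283, 0.2118]
tool_rot: [0.585, -0.584, 0.398, -0.398]
ft_force: [0.3, 0.4, -0.4]
gripper_width: 0.705
```

```bash
cat >> h.py <<'E'
from scipy.spatial.transform import Rotation as Ro
def where():
    s=ctrl.get_state(); d=np.load('fix.npz'); th=d['th']; w,x,y,z=s['tool_rot']
    A=Ro.from_quat([x,y,z,w]).as_matrix(); c,n=np.cos(th),np.sin(th); R=np.array([[c,-n],[n,c]])
    p=s['tool_pos']*1000; F=s['ft_force']
    print('t %.2f'%s['t'],'fix xy',((p[:2]-d['o'])@R).round(1),'z %.1f'%p[2],'yaw err %.2f'%(np.degrees(np.arctan2(A[1,2],A[0,2])-th)),'ydown',A[:,1].round(3),'F(fix)',(F[:2]@R).round(1),F[2].round(1),'w %.1f'%(s['gripper_width']*85.4))
    return s
E
python3 - <<'E'
from h import *
s=where()
c=cap('wrist'); cv2.imwrite('pics/w1.png',c['frame']); print(c['f'],c['tool_from_camera'].round(3).tolist())
E
```

```text
t 1.77 fix xy [-87.9  39.1] z 211.8 yaw err 0.25 ydown [ 0.001  0.002 -1.   ] F(fix) [0.4 0.3] -0.4 w 60.2
371.64829954431775 [[1.0, 0.001, 0.0, 0.0], [-0.0, -0.263, 0.965, -0.161], [0.001, -0.965, -0.263, 0.068], [0.0, 0.0, 0.0, 1.0]]
```

View pics/w1.png

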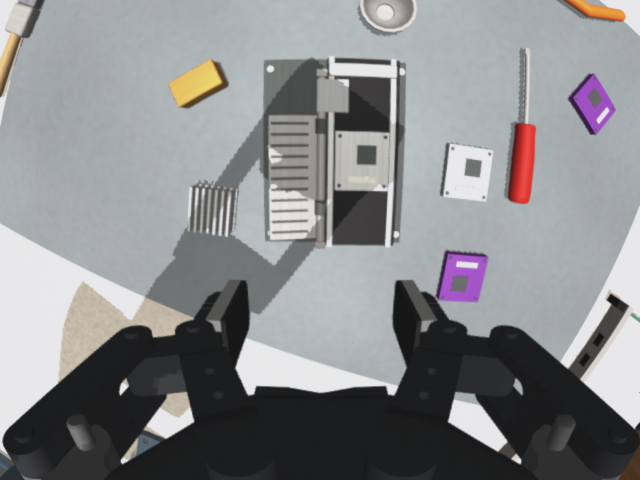

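The wrist view shows the fixture square to the tool, with the module at (362,160), the pad at (292,180) and the fingertips at about (240,290) and (403,290). Next I'll use the wrist depth to check the tips and the fixture and module positions.

```bash
cat >> h.py <<'E'
def wcloud(c,s):
    v,u=np.mgrid[0:480,0:640]; a=u-c['cx'];b=v-c['cy']; r=np.hypot(a,b)+1e-9; t=r/c['f']; z=c['z_map']
    C=np.stack([a/r*np.tan(t)*z,b/r*np.tan(t)*z,z],-1); C[(z<=0)|(t>1.4)]=np.nan
    T=c['tool_from_camera']; L=C@T[:3,:3].T+T[:3,3]
    w,x,y,q=s['tool_rot']; A=Ro.from_quat([x,y,q,w]).as_matrix(); W=L@A.T+s['tool_pos']
    d=np.load('fix.npz'); th=d['th'];c_,n=np.cos(th),np.sin(th); R=np.array([[c_,-n],[n,c_]])
    return L*1000,np.concatenate([(W[...,:2]*1000-d['o'])@R,W[...,2:]*1000],-1)
E
python3 - <<'E'
from h import *
s=ctrl.get_state();c=cap('wrist');L,F=wcloud(c,s)
with np.errstate(invalid='ignore'):
  for sg in(-1,1):
    m=(sg*L[...,0]>20)&(sg*L[...,0]<60)&(abs(L[...,2])<20)&(L[...,1]>-20)&(L[...,1]<30)
    print('tip',sg,m.sum(),'ymax',np.percentile(L[m][:,1],[90,99,100]).round(1)); k=m&(L[...,1]>np.percentile(L[m][:,1],99)-6); print(' x',np.percentile(L[k][:,0],[1,50,99]).round(1),'z',np.percentile(L[k][:,2],[1,99]).round(1))
  z=F[...,2];x=F[...,0];y=F[...,1]
  m=(abs(y)<20)&(x>-110)&(x<-4)&(z>27)&(z<40); print('mod x',np.percentile(x[m],[1,3,97,99]).round(1),'z',np.median(z[m]))
  m=(abs(x+45)<20)&(abs(y)<25)&(z>27)&(z<40); print('mod y',np.percentile(y[m],[1,3,97,99]).round(1))
  m=(abs(y)<10)&(x>20)&(x<60)&(z>25); print('stop x',np.percentile(x[m],[2,98]).round(1))
  m=(x>-110)&(x<-10)&(y>39)&(y<95)&(z>28); print('pad x',np.percentile(x[m],[2,98]).round(1),'y',np.percentile(y[m],[1,99]).round(1),'z',np.percentile(z[m],[2,50,98]).round(1))
  m=(x>5)&(x<25)&(y>5)&(y<35)&(z>24); print('nose y',np.percentile(y[m],[1,99]).round(1),'z',np.percentile(z[m],[2,20,50,98]).round(1))
E
```

```text
Traceback (most recent call last):
IndexError: index -1 is out of bounds for axis 0 with size 0
```

```bash
python3 - <<'E'
from h import *
s=ctrl.get_state();c=cap('wrist');L,F=wcloud(c,s)
T=c['tool_from_camera']
for u,v in((248,281),(221,281),(394,281),(418,281),(248,360)):
  a,b=u-c['cx'],v-c['cy'];r=np.hypot(a,b);t=r/c['f'];d=T[:3,:3]@np.array([a/r*np.sin(t),b/r*np.sin(t),np.cos(t)]);o=T[:3,3]
  print((u,v),*[((o+d*(zz-o[2])/d[2])*1000).round(1) for zz in(.011,)],'z_map',c['z_map'][v+6,u])
with np.errstate(invalid='ignore'):
  z=F[...,2];x=F[...,0];y=F[...,1]
  m=(abs(y)<20)&(x>-110)&(x<-4)&(z>27)&(z<40); print('mod x',np.percentile(x[m],[1,3,97,99]).round(1),'z',np.median(z[m]))
  m=(abs(x+45)<20)&(abs(y)<25)&(z>27)&(z<40); print('mod y',np.percentile(y[m],[1,3,97,99]).round(1))
  m=(abs(y)<10)&(x>20)&(x<60)&(z>25); print('stop x',np.percentile(x[m],[2,98]).round(1))
  m=(x>-110)&(x<-10)&(y>39)&(y<95)&(z>28); print('pad x',np.percentile(x[m],[2,98]).round(1),'y',np.percentile(y[m],[1,99]).round(1),'z',np.percentile(z[m],[2,50,98]).round(1))
  m=(x>5)&(x<25)&(y>5)&(y<35)&(z>24); print('nose y',np.percentile(y[m],[1,99]).round(1),'z',np.percentile(z[m],[2,20,50,98]).round(1))
E
```

```text
(248, 281) [-28.8 -25.6  11. ] z_map 0.4026629
(221, 281) [-39.9 -26.2  11. ] z_map 0.40493563
(394, 281) [ 29.6 -25.5  11. ] z_map 0.14796084
(418, 281) [ 39.5 -26.   11. ] z_map 0.4024734
(248, 360) [-18.9 -80.2  11. ] z_map 0.4327829
mod x [-70.1 -69.1 -17.6 -16.5] z 31.53696240297453
mod y [-22.4 -21.5  23.5  24.4]
stop x [35.7 47.7]
pad x [-100.6  -22.1] y [39.7 94.3] z [ 34.8 309.9 334.8]
nose y [15.4 34.8] z [35.7 36.4 37.  38.6]
```

```bash
python3 - <<'E'
from h import *
s=ctrl.get_state();c=cap('wrist');L,F=wcloud(c,s)
for v in range(278,352,6): print(v,[tuple(L[v,u].round(0).astype(int).tolist()) for u in(214,222,230,238,243,246,400,405,412)])
E
```

```text
278 [(-118, 212, -86), (-109, 213, -86), (-100, 211, -85), (-91, 213, -86), (-84, 210, -84), (-81, 212, -85), (87, 210, -85), (94, 213, -86), (101, 211, -85)]
284 [(-119, 212, -93), (-110, 212, -93), (-35, -32, 12), (-31, -32, 12), (-30, -31, 12), (-30, -26, 10), (31, -33, 13), (33, -32, 12), (36, -32, 12)]
290 [(-120, 212, -101), (-36, -39, 13), (-34, -37, 12), (-30, -38, 12), (-29, -33, 10), (-30, -26, 7), (30, -34, 11), (32, -37, 12), (34, -38, 13)]
296 [(-41, -35, 8), (-35, -43, 12), (-32, -42, 12), (-30, -40, 11), (-30, -32, 8), (-30, -28, 5), (30, -34, 8), (30, -42, 12), (33, -43, 12)]
302 [(-39, -40, 8), (-34, -48, 12), (-31, -48, 12), (-30, -42, 9), (-30, -33, 5), (-30, -29, 3), (30, -37, 7), (30, -44, 10), (32, -48, 12)]
308 [(-35, -53, 12), (-33, -53, 12), (-30, -52, 12), (-30, -42, 7), (-29, -36, 4), (-30, -28, 0), (30, -38, 5), (30, -44, 8), (31, -53, 12)]
314 [(-34, -57, 12), (-32, -57, 12), (-30, -54, 11), (-30, -43, 5), (-30, -34, 1), (-30, -29, -2), (30, -38, 3), (30, -47, 7), (30, -55, 11)]
320 [(-33, -61, 12), (-30, -61, 13), (-30, -54, 9), (-30, -43, 3), (-30, -35, -2), (-30, -32, -3), (30, -39, 0), (30, -47, 5), (30, -56, 10)]
326 [(-33, -62, 11), (-31, -61, 10), (-30, -55, 7), (-30, -44, 1), (-30, -38, -3), (-30, -33, -6), (30, -40, -2), (30, -48, 3), (30, -56, 8)]
332 [(-30, -71, 14), (-31, -62, 8), (-30, -57, 6), (-30, -46, -1), (-29, -39, -5), (-29, -34, -8), (31, -40, -4), (30, -49, 1), (30, -58, 6)]
338 [(-30, -73, 13), (-31, -62, 6), (-30, -57, 3), (-30, -47, -3), (-30, -39, -8), (-88, 213, -163), (30, -42, -5), (30, -49, -2), (30, -58, 4)]
344 [(-29, -77, 14), (-31, -63, 4), (-30, -59, 2), (-30, -47, -5), (-92, 213, -172), (-89, 213, -172), (30, -42, -8), (30, -51, -3), (31, -58, 1)]
350 [(-26, -87, 18), (-24, -87, 18), (-30, -59, 0), (-30, -49, -7), (-93, 212, -180), (-89, 213, -181), (96, 211, -179), (30, -52, -4), (30, -60, 0)]
```

The wrist depth puts the tips about 25 mm *behind* the TCP, not 11 mm ahead. I'll cross-check with the fixed cameras before descending.

```bash
python3 - <<'E'
from h import *
s=where(); w,x,y,q=s['tool_rot'];A=Ro.from_quat([x,y,q,w]).as_matrix()
for n in('scene','side'):
    c=cap(n);L=(cloud(c)-s['tool_pos'])@A*1000
    for sg in(-1,1):
        m=(sg*L[...,0]>18)&(sg*L[...,0]<60)&(abs(L[...,2])<22)&(L[...,1]<100)&(L[...,1]>-70)&(c['z_map']>0)
        print(n,sg,m.sum(),np.percentile(L[m][:,1],[50,90,97,99,100]).round(1) if m.sum() else '', np.percentile(L[m][:,0],[2,98]).round(1) if m.sum() else '')
    u,v=proj(c,s['tool_pos']);print(u,v); u,v=int(u),int(v)
    im=c['frame'][max(v-60,0):v+60,max(u-70,0):u+70].copy(); cv2.imwrite(f'pics/{n}_tip.png',cv2.resize(im,(400,343)))
cv2.imwrite('pics/tips.png',np.hstack([cv2.imread(f'pics/{n}_tip.png') for n in('scene','side')]))
E
```

```text
t 1.97 fix xy [-91.9  35.5] z 211.8 yaw err 0.03 ydown [-0.001 -0.    -1.   ] F(fix) [ 0.2 -0.2] 0.5 w 60.1
scene -1 219 [-47.5 -32.6 -28.4 -25.7 -25. ] [-45.2 -29.1]
scene 1 272 [-49.5 -30.5 -26.9 -25.3 -24.1] [30.3 49. ]
332.2224207354519 131.92706443497224
side -1 183 [-45.3 -27.5 -23.7 -23.1 -22.2] [-37.9 -27.5]
side 1 179 [-43.3 -30.5 -25.3 -24.1 -21.7] [31.6 45.3]
283.00911652091537 222.98596264893072
```

View pics/tips.png

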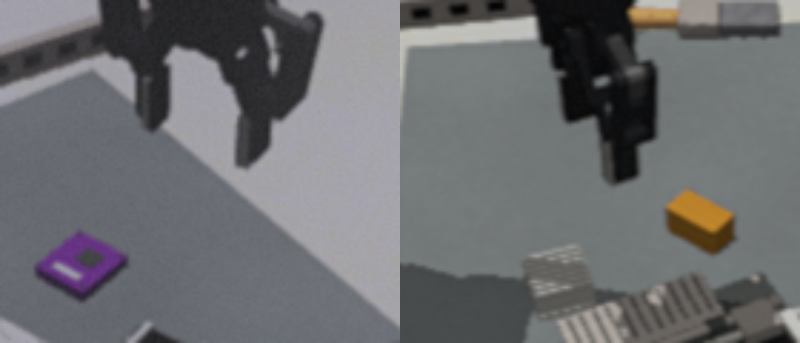

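All three cameras agree: the tips are about 24 mm behind the reported TCP, and the gripper width is right. I'll trust that and go down to a tip height of about 65 mm, then recheck.

servo_tool --plan '[[[0,0.5,0],0],[[0,0.8,0],0],[[0,0.8,0],0],[[0,0.8,0],0],[[0,0.8,0],0],[[0,0.8,0],0],[[0,0.7,0],0],[[0,0.5,0],0],[[0,0,0],0],[[0,0,0],0],[[0,0,0],0]]'

```text
t: 2.98
tool_pos: [0.5225, -0.0335, 0.0422]
tool_rot: [0.584, -0.583, 0.399, -0.4]
ft_force: [-0.2, 0.1, 0.2]
gripper_width: 0.704
```

```bash
cat >> h.py <<'E'
def tips(n,s):
    w,x,y,q=s['tool_rot'];A=Ro.from_quat([x,y,q,w]).as_matrix()
    c=cap(n);L=(cloud(c)-s['tool_pos'])@A*1000
    for sg in(-1,1):
        m=(sg*L[...,0]>26)&(sg*L[...,0]<46)&(abs(L[...,2])<16)&(L[...,1]<-15)&(L[...,1]>-70)&(c['z_map']>0)&(c['frame'].mean(-1)<75)
        if m.sum()>5: print(n,sg,m.sum(),'tip y',np.percentile(L[m][:,1],[90,99]).round(1),'x',np.percentile(L[m][:,0],[3,97]).round(1),'z',np.percentile(L[m][:,2],[3,97]).round(1))
    return c
E
python3 - <<'E'
from h import *
s=where()
for n in('scene','side'):
    c=tips(n,s); u,v=map(int,proj(c,s['tool_pos'])); 
    cv2.imwrite(f'pics/{n}_d.png',cv2.resize(c['frame'][v-60:v+60,u-70:u+70],(400,343)))
cv2.imwrite('pics/d1.png',np.hstack([cv2.imread(f'pics/{n}_d.png') for n in('scene','side')]))
E
```

```text
t 2.98 fix xy [-90.9  34.7] z 42.2 yaw err -0.03 ydown [ 0.001 -0.    -1.   ] F(fix) [-0.2  0.2] 0.2 w 60.1
scene -1 128 tip y [-34.8 -29.4] x [-43.1 -29.6] z [-4.7 12.9]
scene 1 168 tip y [-31.5 -25.6] x [30.  43.9] z [-9.9 12.3]
side -1 88 tip y [-26.2 -22.8] x [-33.8 -28.4] z [-10.9   2.8]
side 1 97 tip y [-30.2 -26. ] x [32.2 44.8] z [-11.4  11.1]
```

View pics/d1.png

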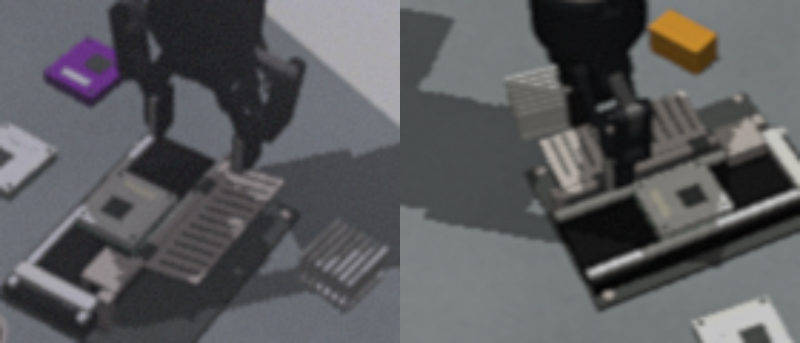

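Both views show one finger over the open track behind the module and the other over the pad. Tips are at about z=67 mm. Now I'll press down in steps.

servo_tool --plan '[[[0,0.3,0],0],[[0,0.3,0],0],[[0,0.2,0],0],[[0,0.15,0],0],[[0,0.1,0],0],[[0,0,0],0],[[0,0,0],0]]'

```text
t: 3.67
tool_pos: [0.5212, -0.0318, 0.0095]
tool_rot: [0.584, -0.584, 0.4, -0.398]
ft_force: [-1.7, 3.5, 5.3]
gripper_width: 0.698
```

```bash
cat >> h.py <<'E'
def status(nm):
    s=where(); d=np.load('fix.npz'); th=d['th'];a,b=np.cos(th),np.sin(th);R=np.array([[a,-b],[b,a]])
    for n in('scene','side'):
        c=cap(n);P=cloud(c)*1000;q=(P[...,:2]-d['o'])@R;x,y,z=q[...,0],q[...,1],P[...,2];br=c['frame'].mean(-1)>85
        f=lambda m,A,p:np.percentile(A[m],p).round(1) if m.sum()>8 else None
        m=(x>4)&(x<26)&(y>12)&(y<23)&(z>24)&(z<60)
        pd=(x>-60)&(x<-20)&(y>66)&(y<72)&(z>12)&(z<55)
        md=(abs(y+12)<8)&(x>-78)&(x<34)&(z>28.5)&(z<36)&br
        st=(abs(y)<10)&(x>30)&(x<55)&(z>25.5)&(z<36)
        print(n,'nose top z',f(m,z,[20,50,80]),'pad z@y69',f(pd,z,[50]),'module x',f(md,x,[2,98]),'stop',f(st,x,[2]))
        o=[ (d['o']+R@np.array(v))/1000 for v in((-35,20),)][0]; u,v=map(int,proj(c,[*o,.03]))
        cv2.imwrite(f'pics/{n}_d.png',cv2.resize(c['frame'][v-60:v+60,u-70:u+70],(400,343)))
    cv2.imwrite(f'pics/{nm}.png',np.hstack([cv2.imread(f'pics/{n}_d.png') for n in('scene','side')]))
E
python3 - <<'E'
from h import *
status('s1')
E
```

```text
t 3.67 fix xy [-91.5  36.7] z 9.5 yaw err 0.04 ydown [-0.002  0.001 -1.   ] F(fix) [-0.3  3.9] 5.3 w 59.6
scene nose top z [40.  40.4 41.9] pad z@y69 [33.3] module x [-71.  -17.7] stop [35.7]
side nose top z [32.9 37.3 40.2] pad z@y69 [32.] module x [-72.2 -18.9] stop [34.5]
```

servo_tool --plan '[[[0,0.1,0],0],[[0,0.1,0],0],[[0,0.05,0],0],[[0,0,0],0],[[0,0,0],0]]'

```text
t: 4.18
tool_pos: [0.5217, -0.0325, 0.0027]
tool_rot: [-0.584, 0.584, -0.399, 0.399]
ft_force: [-2.9, 3.0, 8.3]
gripper_width: 0.704
```

```bash
python3 - <<'E'
from h import *
status('s2')
E
```

```text
t 4.18 fix xy [-91.3  35.9] z 2.7 yaw err 0.05 ydown [-0.  0. -1.] F(fix) [-1.6  3.9] 8.3 w 60.1
scene nose top z [44.2 45.8 47.5] pad z@y69 [26.3] module x [-71.3 -17.2] stop [35.8]
side nose top z [37.7 41.2 45. ] pad z@y69 [24.6] module x [-72.  -18.3] stop [33.8]
```

View pics/s2.png

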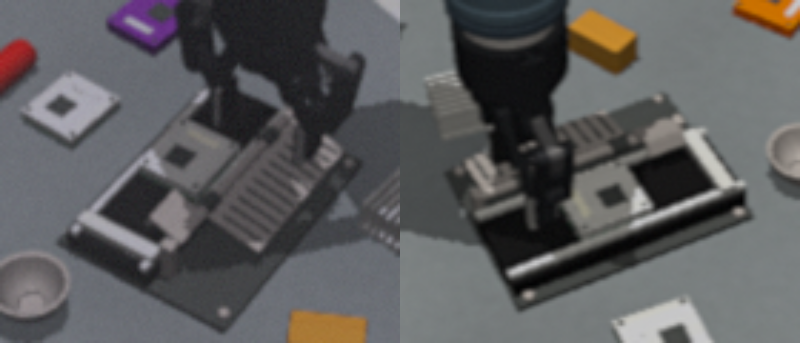

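The pad is down at about 25.5 mm (~0.46 rad, 8.3 N), the nose is raised and the module hasn't moved. I'll push about 52 mm now and finish in small steps.

servo_tool --plan '[[[0,0,0.12],0],[[0,0,0.12],0],[[0,0,0.12],0],[[0,0,0.12],0],[[0,0,0.12],0],[[0,0,0.12],0],[[0,0,0.12],0],[[0,0,0.12],0],[[0,0,0.12],0],[[0,0,0.12],0],[[0,0,0.12],0],[[0,0,0.12],0],[[0,0,0.12],0],[[0,0,0.12],0],[[0,0,0.05],0],[[0,0,0],0],[[0,0,0],0]]'

```text
t: 5.7
tool_pos: [0.5685, -0.0139, 0.0023]
tool_rot: [-0.583, 0.585, -0.4, 0.398]
ft_force: [-6.3, -0.4, 8.0]
gripper_width: 0.705
```

```bash
python3 - <<'E'
from h import *
status('s3')
E
```

```text
t 5.70 fix xy [-40.9  36.3] z 2.3 yaw err 0.08 ydown [-0.003 -0.    -1.   ] F(fix) [-6.   1.9] 8.0 w 60.2
scene nose top z [29.7 44.9 46.8] pad z@y69 [34.9] module x [-29.   25.1] stop [35.6]
side nose top z [30.5 38.6 43.8] pad z@y69 [35.2] module x [-28.4  23.3] stop [34.2]
```

servo_tool --plan '[[[0,0,0.08],0],[[0,0,0.08],0],[[0,0,0.08],0],[[0,0,0.05],0],[[0,0,0],0],[[0,0,0],0]]'

```text
t: 6.3
tool_pos: [0.5764, -0.0108, 0.0023]
tool_rot: [-0.583, 0.585, -0.4, 0.398]
ft_force: [-6.5, 0.2, 8.3]
gripper_width: 0.705
```

servo_tool --plan '[[[0,0,0.05],0],[[0,0,0],0],[[0,0,0],0]]'

```text
t: 6.55
tool_pos: [0.5773, -0.0105, 0.0023]
tool_rot: [-0.583, 0.585, -0.4, 0.398]
ft_force: [-8.2, -1.8, 9.1]
gripper_width: 0.701
```

```bash
python3 - <<'E'
from h import *
status('s4')
E
```

```text
t 6.55 fix xy [-31.5  36.3] z 2.3 yaw err 0.07 ydown [-0.005 -0.001 -1.   ] F(fix) [-8.3  1.3] 9.1 w 59.9
scene nose top z [43.6 45.9 47.3] pad z@y69 [35.7] module x [-18.2  33.4] stop [30.7]
side nose top z [31.1 38.9 43. ] pad z@y69 [32.5] module x [-19.5  32.8] stop [31.]
```

servo_tool --plan '[[[0,0,0.05],0],[[0,0,0.05],0],[[0,0,0],0],[[0,0,0],0]]'

```text
t: 6.98
tool_pos: [0.5774, -0.0104, 0.0021]
tool_rot: [-0.581, 0.586, -0.401, 0.396]
ft_force: [-15.9, -5.5, 14.1]
gripper_width: 0.698
```

```bash
python3 - <<'E'
from h import *
status('s5')
E
```

```text
t 6.98 fix xy [-31.4  36.3] z 2.1 yaw err 0.08 ydown [-0.01  -0.002 -1.   ] F(fix) [-16.8   0.7] 14.1 w 59.6
scene nose top z [43.  45.7 47.6] pad z@y69 [35.2] module x [-18.6  32.8] stop [30.8]
side nose top z [31.  38.7 43.9] pad z@y69 [33.5] module x [-19.3  32.8] stop [30.5]
```

View pics/s5.png

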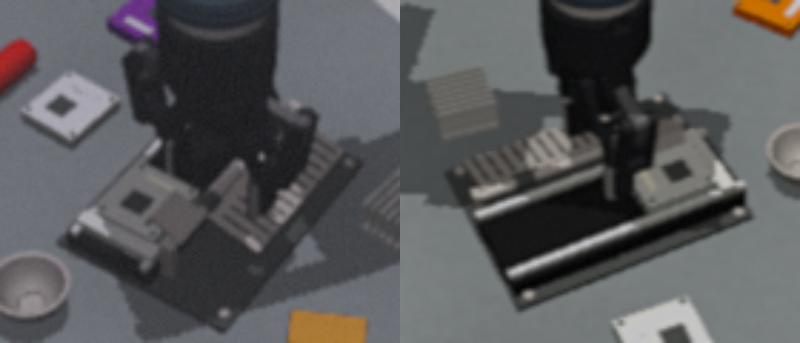

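The module is against the stop. The tool stalled at fixture x -31.4 with the push force up to 17 N, and the rear edge is at about -20. I'll back off with the clip still held, then ease up.

servo_tool --plan '[[[0,0,-0.07],0],[[0,0,-0.07],0],[[0,0,-0.07],0],[[0,0,-0.07],0],[[0,0,0],0],[[0,0,0],0],[[0,-0.08,0],0],[[0,-0.08,0],0],[[0,-0.08,0],0],[[0,-0.08,0],0],[[0,-0.08,0],0],[[0,-0.08,0],0],[[0,-0.1,0],0],[[0,-0.15,0],0],[[0,-0.2,0],0],[[0,-0.3,0],0],[[0,-0.5,0],0],[[0,-0.5,0],0],[[0,0,0],0]]'

```text
t: 8.67
tool_pos: [0.5771, -0.0125, 0.0728]
tool_rot: [0.585, -0.583, 0.397, -0.401]
ft_force: [1.2, 0.1, 0.8]
gripper_width: 0.703
```

servo_tool --plan '[[[0,-0.8,0],0],[[0,-0.8,0],0],[[0,-0.5,-0.6],0],[[0,0,-0.8],0],[[0,0,-0.8],0],[[0,0,-0.8],0],[[0,0,-0.8],0],[[0,0,0],0],[[0,0,0],0]]'

```text
t: 9.42
tool_pos: [0.4678, -0.0536, 0.1322]
tool_rot: [0.583, -0.583, 0.399, -0.4]
ft_force: [0.7, -0.2, 0.2]
gripper_width: 0.699
```

```bash
python3 - <<'E'
from h import *
status('s6')
E
```

```text
t 9.42 fix xy [-149.2   35.7] z 132.2 yaw err -0.05 ydown [ 0.  0. -1.] F(fix) [ 0.6 -0.5] 0.2 w 59.7
scene nose top z [41.1 42.5 43.5] pad z@y69 [31.1] module x [-19.   32.9] stop [30.5]
side nose top z [32.  37.7 41.1] pad z@y69 [29.8] module x [-19.4  32.9] stop [30.4]
```

View pics/s6.png

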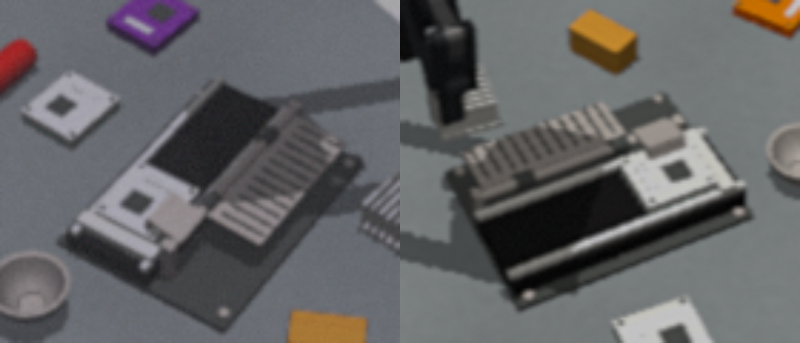

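The module is flush with the end stop, the nose rests on it and the gripper is clear. The pad is at about 30.5 mm, which fits ~0.29 rad.

```bash
python3 -c "
from rig import ticket; print(ticket.close_job())"
```

```text
the job is handed in; nothing more can be done
None
```

The module is clamped: I held the clip pad down with one fingertip, pushed the module home with the other, then released the clip, moved clear and handed the job in. It took about 9.4 s of robot time.

**Push:** With the pad pressed to about 0.46 rad (8 N), the module slid under the nose until it stalled on the stop. The push force rose to about 17 N there, with no further travel. I then backed off about 5 mm with the clip still held, eased up slowly and moved away.

**Last checks:**
- **Module:** its edges read about -19 to +33 mm in both fixed cameras, against -20 to +35 mm expected at home. The readings run 1–2 mm inside the true edges, as they did before the push. The picture shows it flush against the stop.
- **Clip:** the pad is about 30.5 mm up, which fits the expected 0.29 rad resting angle with the nose on the module.
- **Robot:** the wrist force is about zero and the gripper is well clear. The neighbouring objects visible in the last picture look undisturbed.

**One disagreement:** all three cameras showed the fingertips about 24 mm behind the reported TCP, not 11 mm ahead as described. I went by the cameras, and the contact heights and forces agreed with them.

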